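# Rebuild a single-speed freehub stack

### The job

Rebuild the single-speed gear on the bicycle hub that stands clamped in the bench vice: first lift the rusty worn cog off it and leave it lying in the metal tray. Then slide the parts down over the freehub in this order, each one right down on the one before: the black spacer, the new steel cog, the red spacer, and last the violet lockring, set in place but not screwed. Do not push the blue bell or the grease tub about, and let go of everything.

Things in the scene. Friction and masses are not known exactly. Their poses are not given: they have to be found in the camera images.
- hub_seat (a point): Silver freehub on a black hub upright in a blue vice. Point on its axis, on its 47 mm shoulder, 187 mm over the bench; z up, -x to vice handle. Above it: 34 mm wide to 24 mm high, 32 mm to its open end at 34 mm (recess 28 mm wide, 8 deep), axle nut 14 mm wide to 39 mm, tip at 45 mm. Rings fit at any yaw, 2 mm play. Hub flange 66 mm, 8.5 mm below. Vice 125 wide, +-100 long, 95 high.
- tray: Open rectangular metal tray, fixed to the bench: 170 mm (x) by 140 mm (y), 28 mm high, walls and floor 3 mm. Origin: centre of its underside.
- cog_old: Rusty brown worn cog, at the start round the freehub, resting flat on the shoulder. Tooth disc about 65 mm over the teeth (solid disc 61 mm), 5 mm thick, between 4 and 9 mm above its underside; below it a boss 48 mm across; bore 39 mm. 65 g. Origin: centre of its underside; z along its axis.
- spacer_black: Black ring, 48 mm outside, 39 mm bore, 15 mm high, 30 g, lying flat on the bench. Origin: centre of its underside; z along its axis.
- cog_new: Bright steel cog of the same size as the worn one: about 65 mm over the teeth (solid disc 61 mm, 5 mm thick, 4 to 9 mm above its underside), below it a boss 48 mm across; 9 mm high in all; fitted as it lies, boss down, bore 39 mm, 70 g, lying flat on the bench. Origin: centre of its underside; z along its axis.
- spacer_red: Red ring, 48 mm outside, 39 mm bore, 12 mm high, 25 g, lying flat on the bench. Origin: centre of its underside; z along its axis.
- lockring: Violet anodised lockring: a flange 43 mm across and 5 mm thick over a spigot 23 mm across and 6 mm long, bore 18 mm, 22 g; lies with the spigot down, so the flange is 6 to 11 mm above the bench, and is fitted the same way up. When fitted its flange rests on the red spacer and the spigot drops into the freehub's open end. Origin: centre of the spigot's lower end; z up, along its axis.
- bell: Blue domed bicycle bell, 54 mm across, 34 mm high, lying among the parts; not used. Origin: centre of its underside.
- tub: White grease tub with a green lid, 51 mm across, 34 mm high, standing among the parts; not used. Origin: centre of its underside.

How it is judged:
By the outcome, as a careful person would: the job done as asked, in the order asked, and still so for the second after the job is handed in, with the robot touching nothing.
It also fails if it takes over 122 s, if anything falls off the work surface, if the arm or the gripper's body presses on something with over 40 N, if the wrist force passes 120 N, or if a joint passes its speed limit or range.

### The arm

A 6-joint arm with a two-finger parallel gripper is mounted at the origin on the work surface. World frame = base frame: x ahead of the robot, y to its left, z up, the work surface at z = 0. Lengths are in m, angles in rad, forces in N, time in s.
With the tool pointing down it reaches from about 0.25 to 0.725 m from the base axis. Payload 9.7 kg.
Tool frame: the origin (TCP) lies midway between the tips of the shut fingers; the grasp point (between the pads) lies 19 mm behind it; z points along the fingers, y is the line along which they close (so a half turn about z gives the same grasp; the last joint's range is limited). The gripper opens to 85 mm and grips with 20 to 120 N. Pads are 22 mm wide; open, the fingers measure 114 mm over their backs; the gripper's body (76 mm by 85 mm) begins 54 mm behind the grasp point. The pads swing forward as they close: fully open they stand 13 mm farther back than shut.
Start: joints at [1.291, 0.087, 0.176, 1.66, 0, 1.571], TCP at [0.152, 0.529, 0.206] pointing down, gripper open.
Joint ranges: [-3.13, 3.13], [-0.85, 1.81], [-1.15, 1.24], [-2.2, 2.28], [-1.44, 1.52], [-3.14, 3.14]. Speed limits (rad/s): [2.22, 2.22, 2.57, 3.14, 3.14, 3.14].

### API

Orientations are given as a unit quaternion [w, x, y, z].
In Python, from workcell import arm, solve_ik, monitor, vision, workorder gives the robot as it stands. Calls block until the motion is done:
- arm.move_ptp(position, orientation): joint-space move of the TCP to a pose.
- arm.movel(position, orientation=None, rate=0.15, force_limit=None): straight line of the TCP; orientation=None keeps the orientation; rate is the mean speed in m/s. With force_limit (N) it stops when the force on the tool has changed by that much, and returns True; else False.
- arm.movej(angles): joint-space move.
- arm.move_gripper(opening, newtons=None): opening from 0.0 (shut) to 1.0 (fully open); newtons is the grip in N (None keeps the last); returns when the fingers have stopped.
- arm.hold(seconds).
- solve_ik(position, orientation): joint angles nearest the present ones, or None.
- monitor.get_obs(): the state.
- vision.read_camera(name): name is "scene" or "top" or "wrist"; returns the picture (384x512x3 uint8, red, green, blue); there is no depth.
- vision.get_calibration(name): a dict with "fx", "fy", "cx", "cy" (pixels), "distortion" ([k1, k2, p1, p2, k3] as OpenCV has them; the pictures are not rectified), "origin" and "rotation" of the camera in the world. Camera axes: x right, y up, looking along -z (the intrinsics and any distortion apply to the point x, -y, -z); pixel columns grow to the right and rows downward; lengths in m; the calibration is good to about 2 mm. A picture is of the moment at which its call begins: read the wrist's pose just before it. get_calibration takes no time and is no camera call; for the wrist camera it gives the pose at the moment of the call.
A pose or a line that the arm cannot do raises arm.PlanningError and nothing moves.
- workorder.hand_in(): hands the job in; it is judged then, once.
The state is a dict: "time": time; "joint_pos": joint angles; "joint_velocities": joint speeds; "effort": joint torques, N m; "position": TCP position; "eef_rot": TCP orientation; "ft_force": force on the tool from outside, world axes, zero at the start; "wrist_torque": the same for the moment, N m; "grip_width": opening from 0.0 (shut) to 1.0 (fully open); "finger_force": force on a finger pad.
Only numpy, scipy, OpenCV 4.12 (cv2) and the standard library are available. Lean on these libraries where they do the work, as an engineer would, in place of code of your own. Each camera call takes 0.05 s, during which the arm holds its last target. There are 200 camera calls.

## Working session

There is one attempt and no reset: what is moved stays moved. The work goes in short steps, each a Python script; the robot and the scene stay as the last script left them, time stands still between calls to the robot, and variables do not carry over. Pictures are saved under pics/ and viewed, at most 14 in all, crops included, and the job is handed in when it is done.

```bash
mkdir -p pics; ls
python3 - <<'E'
from workcell import arm, monitor, vision
import cv2
for n in ("scene","top"):
    im=vision.read_camera(n); cv2.imwrite(f"pics/{n}0.png",im[:,:,::-1])
    c=vision.get_calibration(n); print(n,c)
print(vision.get_calibration("wrist"))
o=monitor.get_obs(); print(o["time"],o["position"],o["eef_rot"],o["ft_force"],o["grip_width"])
E
```

```text
pics
scene {'fx': 400.574172196741, 'fy': 400.574172196741, 'cx': 254.87180377974923, 'cy': 195.88547285351967, 'distortion': array([-0.10266885,  0.        ,  0.        ,  0.        ,  0.        ]), 'origin': array([1.00826733, 0.52479227, 0.73021873]), 'rotation': array([0.32041646, 0.1386317 , 0.38605922, 0.85385761])}
top {'fx': 453.25384431862636, 'fy': 453.25384431862636, 'cx': 265.0186216442355, 'cy': 196.3085147237572, 'distortion': array([-0.10373094,  0.        ,  0.        ,  0.        ,  0.        ]), 'origin': array([0.42377184, 0.00756116, 1.25286804]), 'rotation': array([-0.70354636, -0.03691372,  0.03073668,  0.70902408])}
{'fx': 297.66287708487863, 'fy': 297.66287708487863, 'cx': 255.89964413328804, 'cy': 190.14853683671598, 'distortion': array([-0.06403091,  0.        ,  0.        ,  0.        ,  0.        ]), 'origin': array([0.08273062, 0.54753776, 0.37283952]), 'rotation': array([ 0.79058661, -0.11536171, -0.08617113,  0.59517982])}
0.1 [0.15184722 0.52839147 0.2058741 ] [-6.50664879e-05  1.39448158e-01  9.90229205e-01 -5.72669783e-04] [0.02338098 0.63950872 0.39022188] 0.9946277672474748
```

View pics/top0.png

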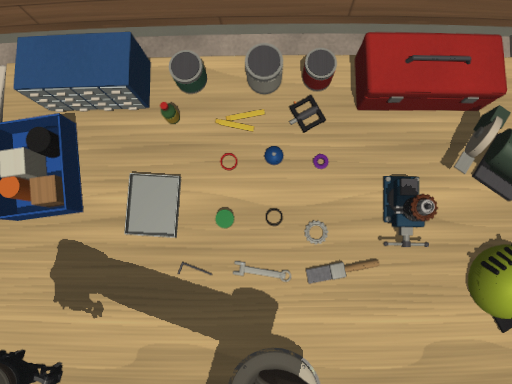

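View pics/scene0.png

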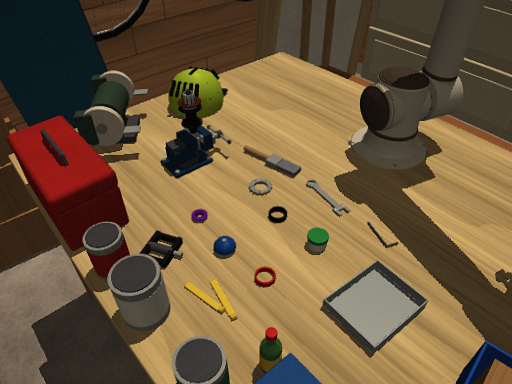

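```bash
cat > h.py <<'E'
from workcell import arm, solve_ik, monitor, vision, workorder
import numpy as np, cv2
from scipy.spatial.transform import Rotation as R
def rays(uv,c):
    K=np.array([[c["fx"],0,c["cx"]],[0,c["fy"],c["cy"]],[0,0,1]])
    p=cv2.undistortPoints(np.array(uv,float).reshape(-1,1,2),K,c["distortion"])[:,0]
    d=np.c_[p[:,0],-p[:,1],-np.ones(len(p))]
    return R.from_quat(c["rotation"],scalar_first=True).apply(d)
def plane(uv,c,z):
    d=rays(uv,c); o=c["origin"]; return (o+d*((z-o[2])/d[:,2])[:,None])[:,:2]
def project(P,c):
    K=np.array([[c["fx"],0,c["cx"]],[0,c["fy"],c["cy"]],[0,0,1]])
    q=R.from_quat(c["rotation"],scalar_first=True).inv().apply(np.atleast_2d(P)-c["origin"])*[1,-1,-1]
    return cv2.projectPoints(q,np.zeros(3),np.zeros(3),K,c["distortion"])[0][:,0]
def down(yaw):  # tool z down, tool y axis at angle yaw+90deg... x axis at yaw
    return R.from_matrix(np.array([[np.cos(yaw),np.sin(yaw),0],[np.sin(yaw),-np.cos(yaw),0],[0,0,-1]])).as_quat(scalar_first=True)
def snap(n,name):
    c=vision.get_calibration(n); im=vision.read_camera(n); cv2.imwrite(f"pics/{name}.png",im[:,:,::-1]); return im,c
E
python3 - <<'E'
from h import *
im=cv2.imread("pics/top0.png"); c=vision.get_calibration("top")
hsv=cv2.cvtColor(im,cv2.COLOR_BGR2HSV).astype(int); H,S,V=hsv[...,0],hsv[...,1],hsv[...,2]
g={"black":((274,217),.015,V<70),"cog":((316,232),.009,S<60),"red":((229,161),.012,((H<6)|(H>172))&(S>130)),
"lock":((320,161),.011,(H>125)&(H<165)&(S>80)),"bell":((274,155),.01,(H>100)&(H<125)&(S>120)),"tub":((225,218),.034,(H>40)&(H<90)&(S>80)),"tray":((153,204),.028,S<60)}
for n,(p,z,m) in g.items():
    r=40 if n=="tray" else 15
    w=np.zeros_like(m);w[p[1]-r:p[1]+r,p[0]-r:p[0]+r]=1
    v,u=np.nonzero(m&w); xy=plane(np.c_[u,v],c,z).astype(np.float32)
    (cx,cy),rad=cv2.minEnclosingCircle(xy); print(n,len(u),round(cx,4),round(cy,4),"D",round(2*rad*1000,1),xy.mean(0),np.linalg.norm([cx,cy]))
print("hub",plane([(426,206)],c,.221), plane([(128,172),(180,174),(176,237),(126,234)],c,.028))
o=monitor.get_obs();q=R.from_quat(o["eef_rot"],scalar_first=True); w=vision.get_calibration("wrist")
print(q.as_matrix(),q.inv().apply(w["origin"]-o["position"]),(q.inv()*R.from_quat(w["rotation"],scalar_first=True)).as_matrix())
x=cv2.resize(im[150:270,350:500],(750,600),interpolation=cv2.INTER_CUBIC);cv2.imwrite("pics/hubcrop.png",x)
E
```

```text
black 64 0.4876 -0.0052 D 46.7 [ 0.48846787 -0.00495612] 0.4876056429567791
cog 251 0.4441 -0.1198 D 65.2 [ 0.4448352 -0.1201515] 0.45997523919350003
red 71 0.6423 0.1187 D 47.5 [0.64182323 0.11919883] 0.6531903473601018
lock 146 0.6399 -0.136 D 42.1 [ 0.64013577 -0.13604964] 0.6542247243165136
bell 232 0.659 -0.0064 D 50.6 [ 0.6586007  -0.00644184] 0.6590258096953191
tub 278 0.4828 0.1285 D 50.8 [0.48254308 0.12805942] 0.49964433174305567
tray 3194 0.5209 0.327 D 217.6 [0.5207705 0.32617  ] 0.614985813402349
hub [[ 0.49737777 -0.35484504]] [[0.61201347 0.39611988]
 [0.60479661 0.25063122]
 [0.43261786 0.25986625]
 [0.4411474  0.39812324]]
[[-9.61108414e-01  2.76171202e-01 -2.88576966e-04]
 [ 2.76171351e-01  9.61107767e-01 -1.11600189e-03]
 [-3.08540193e-05 -1.15229549e-03 -9.99999336e-01]] [ 0.07171105 -0.00087876 -0.16696673] [[-5.20070396e-04  9.58541794e-01  2.84951502e-01]
 [ 9.99999861e-01  5.21829482e-04  6.97485575e-05]
 [-8.18391871e-05  2.84951499e-01 -9.58541933e-01]]
```

View pics/hubcrop.png

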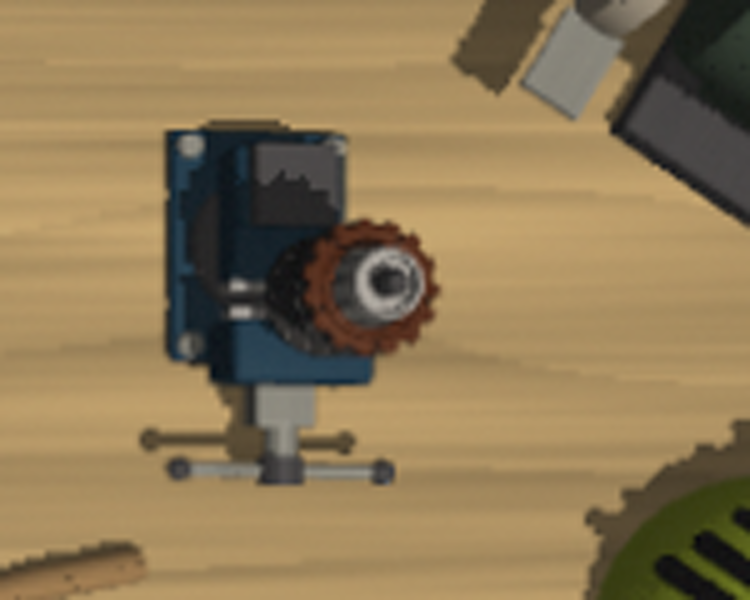

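Run:
```python
from h import *
c=vision.get_calibration("top")
print(plane([(428.4,206.6)],c,.221),plane([(424,207.4)],c,.196))
for n,p in {"hub":(.497,-.356,.33),"hublow":(.497,-.356,.19),"cog":(.444,-.12,0),"red":(.642,.119,0),"lock":(.64,-.136,0),"black":(.4876,-.0052,0),"tray":(.521,.327,.03)}.items():
    for yaw in (np.pi,-np.pi/2,np.pi/2,0):
        j=solve_ik(p,down(yaw)); print(n,round(yaw,2),None if j is None else np.round(j,2))
```

```text
[[ 0.49593578 -0.36046304]] [[ 0.49589525 -0.35865721]]
hub 3.14 [-0.62  0.35  0.74  1.96  0.   -0.62]
hub -1.57 [-0.62  0.35  0.74  1.96  0.   -2.19]
hub 1.57 [-0.62  0.35  0.74  1.96  0.    0.95]
hub 0 [-0.62  0.35  0.74  1.96  0.    2.52]
hublow 3.14 [-0.62  0.23  0.31  1.65  0.   -0.62]
hublow -1.57 [-0.62  0.23  0.31  1.65  0.   -2.19]
hublow 1.57 [-0.62  0.23  0.31  1.65  0.    0.95]
hublow 0 [-0.62  0.23  0.31  1.65  0.    2.52]
cog 3.14 [-0.26 -0.11 -0.42  1.26  0.   -0.26]
cog -1.57 [-0.26 -0.11 -0.42  1.26  0.   -1.83]
cog 1.57 [-0.26 -0.11 -0.42  1.26  0.    1.31]
cog 0 [-0.26 -0.11 -0.42  1.26  0.    2.88]
red 3.14 [0.18 0.35 0.08 1.31 0.   0.18]
red -1.57 [ 0.18  0.35  0.08  1.31  0.   -1.39]
red 1.57 [0.18 0.35 0.08 1.31 0.   1.75]
red 0 [ 0.18  0.35  0.08  1.31  0.   -2.96]
lock 3.14 [-0.21  0.35  0.09  1.31  0.   -0.21]
lock -1.57 [-0.21  0.35  0.09  1.31  0.   -1.78]
lock 1.57 [-0.21  0.35  0.09  1.31  0.    1.36]
lock 0 [-0.21  0.35  0.09  1.31  0.    2.93]
black 3.14 [-0.01 -0.04 -0.35  1.26  0.   -0.01]
black -1.57 [-0.01 -0.04 -0.35  1.26  0.   -1.58]
black 1.57 [-0.01 -0.04 -0.35  1.26  0.    1.56]
black 0 [-0.01 -0.04 -0.35  1.26  0.    3.13]
tray 3.14 [0.56 0.24 0.01 1.34 0.   0.56]
tray -1.57 [ 0.56  0.24  0.01  1.34  0.   -1.01]
tray 1.57 [0.56 0.24 0.01 1.34 0.   2.13]
tray 0 [ 0.56  0.24  0.01  1.34  0.   -2.58]
```

Run:
```python
from h import *
arm.move_ptp((.496,-.3595,.30),down(np.pi))
im,c=snap("wrist","w1")
o=monitor.get_obs();print(o["time"],o["position"])
print(project([[.496,-.3595,.221],[.496,-.3595,.196],[.496,-.3595,.232],[.496+.016,-.3595,.221],[.496,-.3595+.0325,.196]],c))
```

```text
3.4917 [ 0.49635733 -0.35893754  0.30002992]
[[256.45238642 188.41883885]
 [256.40343073 180.99597585]
 [256.47693776 192.14398141]
 [256.43587493 205.95440079]
 [290.90238225 181.01587472]]
```

View pics/w1.png

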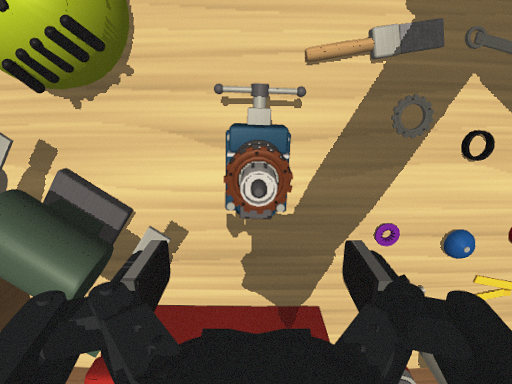

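Run:
```python
from h import *
im=cv2.imread("pics/w1.png"); c=vision.get_calibration("wrist")
b=im.astype(int); m=((b[...,2]-b[...,0])>35)&(b[...,2]<160)
w=np.zeros_like(m); w[140:220,215:305]=1
n,l,s,_=cv2.connectedComponentsWithStats((m&w).astype(np.uint8)); k=1+np.argmax(s[1:,4]); v,u=np.nonzero(l==k)
cx,r=cv2.minEnclosingCircle(plane(np.c_[u,v],c,.1945).astype(np.float32)); print("cog",cx,2*r)
x=cv2.resize(im[150:225,210:310],(800,600),interpolation=cv2.INTER_CUBIC)
for z,D in ((.221,.032),(.196,.065),(.226,.014)):
    t=np.linspace(0,2*np.pi,60); P=np.c_[.496+D/2*np.cos(t),-.3578+D/2*np.sin(t),np.full(60,z)]
    q=((project(P,c)-[210,150]+.5)*8).astype(np.int32); cv2.polylines(x,[q],True,(0,255,0),1)
cv2.imwrite("pics/w1c.png",x)
```

```text
cog (0.496768981218338, -0.35678160190582275) 0.06908977031707764
```

View pics/w1c.png

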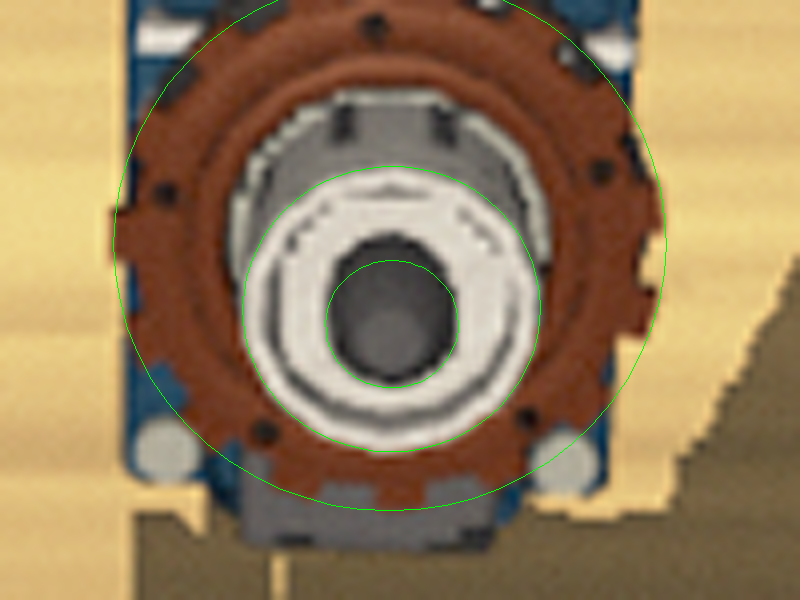

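Run:
```python
from h import *
q=down(np.pi); st=lambda t:(lambda o:print(t,round(o["time"],2),np.round(o["position"],4),np.round(o["ft_force"],1),round(o["grip_width"],3),o["finger_force"]))(monitor.get_obs())
arm.move_gripper(.88,40)
arm.movel((.496,-.3580,.24),q,rate=.15)
print(arm.movel((.496,-.3580,.174),q,rate=.08,force_limit=12)); st("down")
arm.move_gripper(0.0,40); st("grip")
print(arm.movel((.496,-.3580,.20),q,rate=.05,force_limit=25)); st("lift")
arm.movel((.496,-.3580,.27),q,rate=.15); st("up")
snap("wrist","w2")
```

```text
False
down 5.28 [ 0.4962 -0.3581  0.1747] [ 0.8 -0.1  0.9] 0.878 0.0
grip 5.74 [ 0.4962 -0.3568  0.1748] [-1.6  5.6  4.6] 0.373 39.9857369530946
True
lift 5.97 [ 0.4961 -0.3567  0.1748] [-0.  -0.4  4. ] 0.371 46.05016490444541
up 6.76 [ 0.4959 -0.358   0.2689] [-0.1 -0.5 -0.5] -0.001 0.0
```

View pics/w2.png

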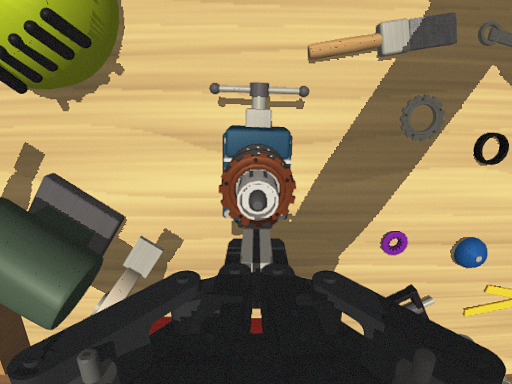

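Run:
```python
from h import *
im=cv2.imread("pics/w2.png"); c=vision.get_calibration("wrist")
x=cv2.resize(im[145:265,178:338],(800,600),interpolation=cv2.INTER_CUBIC)
for z,D,col in ((.221,.032,(0,255,0)),(.196,.065,(0,255,0)),(.204,.065,(255,255,0)),(.212,.065,(255,0,255))):
    t=np.linspace(0,2*np.pi,60); P=np.c_[.496+D/2*np.cos(t),-.3575+D/2*np.sin(t),np.full(60,z)]
    q=((project(P,c)-[178,145]+.5)*5).astype(np.int32); cv2.polylines(x,[q],True,col,1)
cv2.imwrite("pics/w2c.png",x)
```

```text
(no output)
```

View pics/w2c.png

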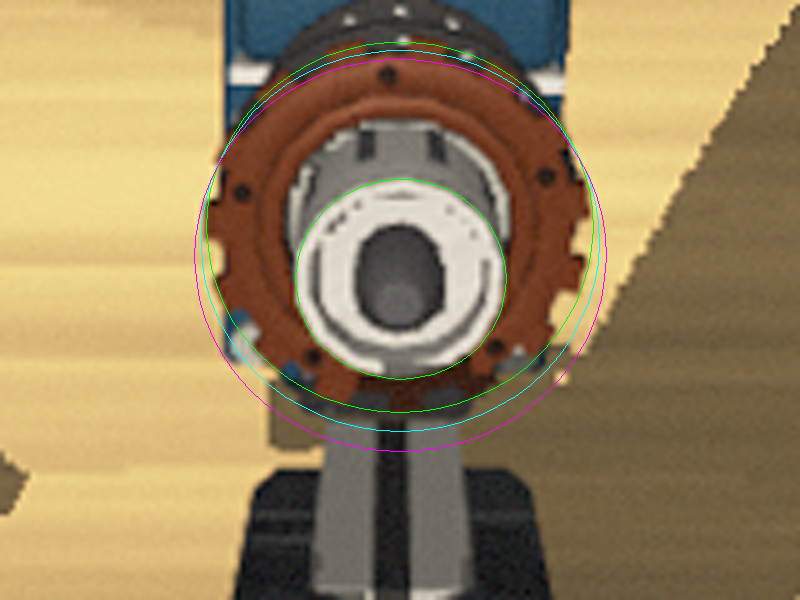

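Run:
```python
from h import *
q=down(np.pi)
arm.movel((.496,-.3580,.29),q)
arm.move_ptp((.47,-.232,.06),q)
for w in (0,.76,.56):
    arm.move_gripper(w,40)
    r=arm.movel((.47,-.232,-.025),q,rate=.04,force_limit=5); o=monitor.get_obs(); print(w,r,o["position"],o["ft_force"],o["grip_width"],o["time"])
    if w==.76: snap("wrist","w3")
    arm.movel((.47,-.232,o["position"][2]+.015),q,rate=.1)
```

```text
0 False [ 0.47005102 -0.23204095 -0.02469576] [-1.42569375  0.78676991  1.82254953] 0.0016925588248500802 10.6083
0.76 False [ 0.46982286 -0.23192022 -0.02524088] [0.48279291 0.71231321 0.30012615] 0.7610969578769818 12.075
0.56 False [ 0.46980457 -0.23191259 -0.02530562] [ 0.43798406 -0.45958035 -0.22542613] 0.5578008982005372 13.25
```

View pics/w3.png

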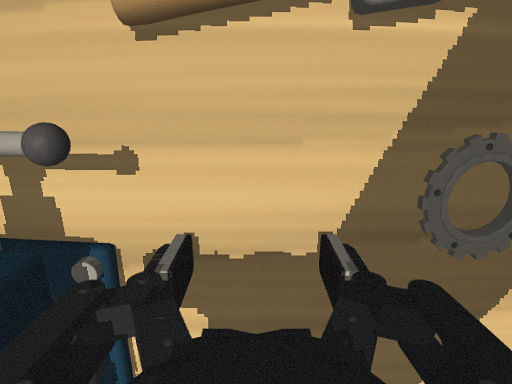

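Run:
```python
from h import *
q=down(np.pi)
for w in (.56,.76,0):
    arm.move_gripper(w,40)
    r=arm.movel((.47,-.232,-.05),q,rate=.04,force_limit=5); o=monitor.get_obs(); print(w,r,o["position"],o["ft_force"],o["grip_width"],o["time"])
    if not r: print("no contact"); continue
    arm.movel((.47,-.232,o["position"][2]+.015),q,rate=.1)
```

```text
0.56 True [ 0.47001442 -0.23201496 -0.02742718] [-1.70331505  1.5734512   9.09646613] 0.5603828122927632 14.325
0.76 True [ 0.47000931 -0.23203077 -0.0310673 ] [-1.7159694   0.51776458  8.19190502] 0.7608967480708604 15.5
0 True [ 0.47027176 -0.23214138 -0.02473821] [-1.66336508  1.02852347  7.61065241] 0.0018212292333074675 16.8417
```

```bash
cat >> h.py <<'E'
Q=down(np.pi); HX,HY=.496,-.3567
def st(t):
    o=monitor.get_obs(); print(t,round(o["time"],2),np.round(o["position"],4),np.round(o["ft_force"],1),round(o["grip_width"],3),round(float(o["finger_force"]),1))
E
python3 - <<'E'
from h import *
arm.movel((.47,-.232,.04),Q,rate=.25)
arm.move_ptp((HX,HY,.26),Q)
arm.move_gripper(.9,40)
print(arm.movel((HX,HY,.155),Q,rate=.1,force_limit=12)); st("down")
arm.move_gripper(0.0,40); st("grip")
g=monitor.get_obs()["grip_width"]
if g>.65:
    print(arm.movel((HX,HY,.175),Q,rate=.06,force_limit=25)); st("lift")
    arm.movel((HX,HY,.245),Q,rate=.2); st("up")
    snap("wrist","w4")
E
```

```text
False
down 20.41 [ 0.4963 -0.3569  0.1558] [0.1 0.2 1. ] 0.9 0.0
grip 20.73 [ 0.4963 -0.357   0.1566] [-0.5  0.5  6.9] 0.684 41.5
False
lift 21.22 [ 0.4962 -0.3568  0.1753] [-1.5 -0.6 -1.2] 0.684 42.9
up 21.72 [ 0.4962 -0.3568  0.2447] [ 0.2 -0.3 -1.8] 0.686 43.0
```

```bash
python3 - <<'E'
from h import *
arm.move_ptp((.521,.327,.06),Q); st("tray")
print(arm.movel((.521,.327,-.024),Q,rate=.12,force_limit=8)); st("low")
arm.move_gripper(.9); 
arm.movel((.521,.327,.06),Q,rate=.25); st("rel")
snap("wrist","tray")
arm.move_ptp((.488,-.005,.06),Q); im,c=snap("wrist","blk"); st("blk")
E
python3 - <<'E'
import cv2,numpy as np
a=np.hstack([cv2.imread(f"pics/{n}.png") for n in("tray","blk")]);cv2.imwrite("pics/tb.png",cv2.resize(a,(800,300)))
E
```

```text
tray 24.27 [0.5216 0.3263 0.0603] [ 0.6 -0.2 -1. ] 0.687 43.0
True
low 25.01 [ 0.5199  0.3261 -0.0263] [-0.3 -0.6  5.6] 0.685 46.6
rel 25.83 [0.5214 0.3272 0.0609] [ 0.6 -0.6 -0.3] 0.901 0.0
blk 27.19 [ 0.4883 -0.0041  0.0599] [1.1 0.7 0.2] 0.899 0.0
```

View pics/tb.png

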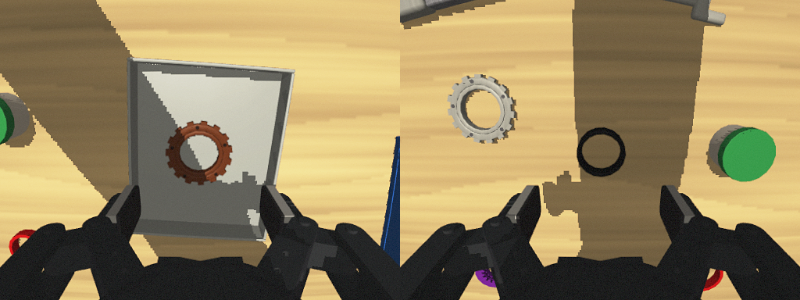

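```bash
cat >> h.py <<'E'
def fit(im,c,mask,guess,ztop,win=45):
    u0,v0=project([[guess[0],guess[1],ztop]],c)[0].astype(int)
    w=np.zeros(mask.shape,np.uint8); cv2.circle(w,(int(u0),int(v0)),win,1,-1)
    m=cv2.morphologyEx((mask&(w>0)).astype(np.uint8),cv2.MORPH_OPEN,np.ones((2,2)))
    n,l,s,_=cv2.connectedComponentsWithStats(m); k=1+np.argmax(s[1:,4]); v,u=np.nonzero(l==k)
    xy=plane(np.c_[u,v],c,ztop).astype(np.float32); (x,y),r=cv2.minEnclosingCircle(xy)
    e=cv2.fitEllipse(cv2.convexHull(xy)*1000); print("fit",len(u),round(x,4),round(y,4),"D",round(2e3*r,1),"ell",np.round(e[0],1),np.round(e[1],1)); return np.array(e[0])/1000,2e3*r
def hsv(im):
    h=cv2.cvtColor(im,cv2.COLOR_RGB2HSV).astype(int); return h[...,0],h[...,1],h[...,2]
def pick(x,y,ztcp,open_=.75,clear=.06):
    arm.move_gripper(open_,40); arm.movel((x,y,ztcp),Q,rate=.12,force_limit=8); st("down")
    arm.move_gripper(0,40); st("grip"); arm.movel((x,y,clear),Q,rate=.25)
def place(zfinal,zabove,open_,x=HX,y=HY,tol=.003):
    """zfinal: TCP height when the part is seated"""
    arm.move_ptp((x,y,zabove),Q); arm.movel((x,y,zfinal+.012),Q,rate=.12,force_limit=8); st("near")
    hit=arm.movel((x,y,zfinal-.002),Q,rate=.05,force_limit=6); st("seat %s want %.4f"%(hit,zfinal))
    if monitor.get_obs()["position"][2]>zfinal+tol: print("NOT SEATED"); return False
    arm.move_gripper(open_); st("open"); arm.movel((x,y,zabove+.03),Q,rate=.25); st("away"); return True
E
python3 - <<'E'
from h import *
im=cv2.imread("pics/blk.png")[:,:,::-1].copy(); c=vision.get_calibration("wrist"); H,S,V=hsv(im)
p,D=fit(im,c,V<45,(.4876,-.0052),.014)
fit(im,c,S<55,(.4441,-.1198),.009,55)
if abs(D-48)<4:
    pick(p[0],p[1],-.0255)
    place(.1615,.225,.68)
E
```

```text
fit 1339 0.4842 -0.0041 D 49.5 ell [484.5  -3.6] [46.3 49.2]
fit 3706 0.4431 -0.1178 D 66.6 ell [ 443.3 -117.9] [64.8 66.4]
down 28.34 [ 0.485  -0.0036 -0.0248] [0.9 0.5 0.5] 0.751 0.0
grip 28.65 [ 0.4853 -0.0036 -0.0241] [-1.4  0.5  6. ] 0.539 40.2
near 31.18 [ 0.4962 -0.3562  0.1741] [-0.5  0.2 -0.2] 0.543 41.1
seat True want 0.1615 31.48 [ 0.4965 -0.357   0.1621] [ 0.3 -1.3  0.8] 0.547 43.6
open 31.75 [ 0.4964 -0.3568  0.1619] [ 0.1 -0.2  0.8] 0.679 0.0
away 32.27 [ 0.4963 -0.3569  0.2554] [0.2 0.4 0.2] 0.677 0.0
```

```bash
python3 - <<'E'
from h import *
snap("wrist","hub2")
arm.move_gripper(.85,40)
arm.move_ptp((.4433,-.1179,.06),Q); im,c=snap("wrist","cog"); H,S,V=hsv(im)
p,D=fit(im,c,S<55,(.4433,-.1179),.009,60)
if abs(D-66)<4:
    pick(p[0],p[1],-.030,.85)
    if monitor.get_obs()["grip_width"]>.6: place(.172,.235,.85)
    snap("wrist","hub3")
E
python3 - <<'E'
import cv2,numpy as np
a=np.hstack([cv2.imread(f"pics/{n}.png")[100:250,150:350] for n in("hub2","hub3")]);cv2.imwrite("pics/hh.png",cv2.resize(a,(800,300)))
E
```

```text
fit 3150 0.4429 -0.1191 D 66.0 ell [ 442.9 -118.9] [64.5 65.6]
down 34.98 [ 0.4434 -0.119  -0.0293] [-0.1 -0.4 -0.5] 0.847 0.0
grip 35.27 [ 0.4437 -0.1191 -0.0284] [-2.3  0.5  8.1] 0.683 41.0
near 37.5 [ 0.496  -0.3562  0.1845] [ 0.3 -0.  -1.1] 0.682 43.1
seat True want 0.1720 37.8 [ 0.4966 -0.3571  0.1728] [ 0.3 -1.8  1.6] 0.681 42.8
open 38.09 [ 0.4964 -0.3568  0.1724] [-0.4  0.2  0.1] 0.85 0.0
away 38.61 [ 0.4963 -0.3569  0.2654] [ 1.5  0.3 -0.9] 0.847 0.0
```

View pics/hh.png

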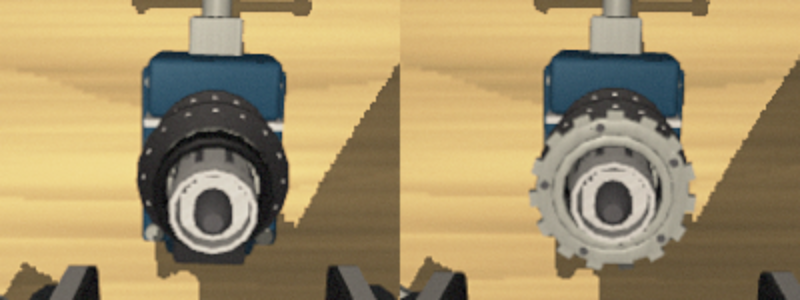

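```bash
python3 - <<'E'
from h import *
arm.move_gripper(.75,40)
arm.move_ptp((.640,.119,.06),Q); im,c=snap("wrist","red"); H,S,V=hsv(im)
p,D=fit(im,c,((H<6)|(H>172))&(S>130),(.640,.119),.011,50)
if abs(D-48)<4:
    pick(p[0],p[1],-.0244,.75)
    if monitor.get_obs()["grip_width"]>.45: place(.1866,.25,.68)
    snap("wrist","hub4")
arm.move_gripper(.7,40)
arm.move_ptp((.637,-.136,.06),Q); im,c=snap("wrist","lock"); H,S,V=hsv(im)
fit(im,c,(H>125)&(H<165)&(S>80),(.637,-.136),.010,50); st("lock")
E
python3 - <<'E'
import cv2,numpy as np
a=np.hstack([cv2.imread(f"pics/{n}.png")[100:250,150:350] for n in("hub4","lock")]);cv2.imwrite("pics/hl.png",cv2.resize(a,(800,300)))
E
```

```text
fit 1223 0.6409 0.1205 D 49.1 ell [641.  120.9] [46.6 48.9]
down 41.97 [ 0.6415  0.121  -0.0236] [0.2 0.1 0.1] 0.753 0.0
grip 42.28 [ 0.6419  0.121  -0.0226] [-1.1 -0.3  6.8] 0.539 40.4
near 45.28 [ 0.4962 -0.3564  0.1991] [-0.2  0.1 -0.3] 0.539 41.0
seat True want 0.1866 45.58 [ 0.4966 -0.3571  0.1874] [ 0.1 -0.4  0.5] 0.539 44.6
open 45.86 [ 0.4964 -0.3569  0.1871] [-0.1  0.1 -0.4] 0.681 0.0
away 46.38 [ 0.4963 -0.357   0.2803] [-0.1  0.3 -0.6] 0.677 0.0
fit 1845 0.6395 -0.1354 D 42.4 ell [ 639.5 -135.4] [41.6 42. ]
lock 47.99 [ 0.6375 -0.1373  0.0615] [ 0.  -0.   0.4] 0.702 0.0
```

View pics/hl.png

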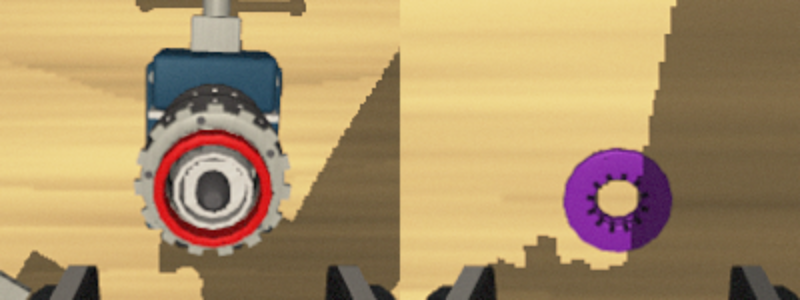

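```bash
python3 - <<'E'
from h import *
pick(.6395,-.1354,-.0203,.7)
if monitor.get_obs()["grip_width"]>.4:
    print(place(.1975,.26,.62,tol=.004))
snap("wrist","hub5"); snap("scene","scene5")
E
python3 - <<'E'
import cv2,numpy as np
a=cv2.resize(cv2.imread("pics/hub5.png")[100:250,150:350],(400,300));b=cv2.resize(cv2.imread("pics/scene5.png")[70:190,130:290],(400,300));cv2.imwrite("pics/f.png",np.hstack([a,b]))
E
```

```text
down 49.02 [ 0.64   -0.1355 -0.0195] [ 0.  -0.3  0.5] 0.7 0.0
grip 49.36 [ 0.6403 -0.1356 -0.0185] [-1.5  1.3  4.7] 0.466 39.6
near 51.65 [ 0.4962 -0.3562  0.2096] [-0.5 -0.4  0.3] 0.468 40.3
seat True want 0.1975 51.96 [ 0.4965 -0.357   0.1971] [-0.1 -0.4  0.2] 0.47 50.4
open 52.24 [ 0.4964 -0.3569  0.1973] [-0.2  0.4  0.2] 0.618 0.0
away 52.76 [ 0.4964 -0.3569  0.2904] [-0.  -0.4 -0.7] 0.622 0.0
True
```

View pics/f.png

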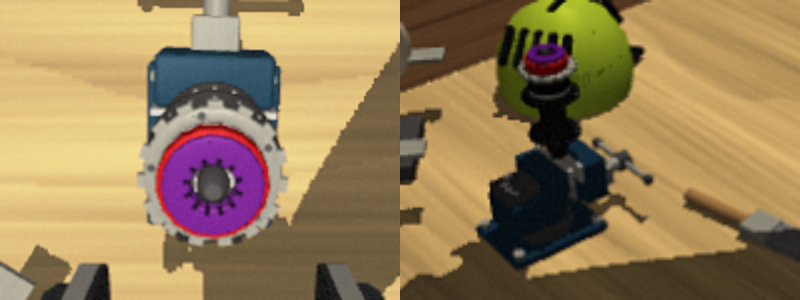

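Run:
```python
from h import *
im=cv2.imread("pics/hub5.png")[:,:,::-1].copy(); c=vision.get_calibration("wrist"); H,S,V=hsv(im)
p,D=fit(im,c,(H>125)&(H<165)&(S>80),(HX,HY),.228,60)
st("end")
if abs(D-43)<2 and np.hypot(p[0]-HX,p[1]-HY)<.004: print(workorder.hand_in())
```

```text
fit 1721 0.4945 -0.3568 D 42.3 ell [ 494.5 -356.7] [41.6 41.8]
end 52.86 [ 0.4959 -0.3566  0.2888] [ 0.4 -0.8 -0.2] 0.616 0.0
the job is handed in; nothing more can be done
None
```

The job is handed in: the worn cog lies flat in the tray, and the black spacer, new cog, red spacer and lockring are seated in that order on the freehub with the gripper open and clear, after about 53 s. My first try at the worn cog closed on the freehub instead and slipped off, because the fingertips sit about 25 mm behind the reported TCP; I measured that on the bench and corrected for it.

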